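Let off the ratchet press and bring the forming mould to its cooling tray

ROBOT

A 7-joint arm with a two-finger parallel gripper is mounted at the origin on the work surface. World frame = base frame: x ahead of the robot, y to its left, z up, the work surface at z = 0. Lengths are in mm, angles in rad, forces in N, time in s.
With the tool pointing down it reaches from about 425 to 825 mm from the base axis. Payload 3.6 kg.
Tool frame: the origin (TCP) lies midway between the tips of the shut fingers; the grasp point (between the pads) lies 19 mm behind it; z points along the fingers, y is the line along which they close (so a half turn about z gives the same grasp; the last joint's range is limited). The gripper opens to 93 mm and grips with 3 to 60 N. Pads are 15 mm wide; open, the fingers measure 128 mm over their backs; the gripper's body (75 mm by 188 mm) begins 65 mm behind the grasp point.
Start: joints at [-1.181, 0.615, -0.013, 1.423, 0.008, 1.103, -0.04], TCP at [263.108, 594.337, 218.64] pointing down, gripper open.
Joint ranges: [-3.12, 3.12], [-0.3, 2.06], [-1.34, 1.32], [0.26, 2.42], [-1.36, 4.5], [0.01, 1.98], [-2.84, 2.84]. Speed limits (rad/s): [2.79, 2.79, 3.14, 3.14, 3.14, 3.14, 3.14].

INTERFACE

Orientations are given as a rotation vector (axis times angle).
In Python, from rig import manip gives the robot as it stands. The module is installed in compiled form; this text tells all that it offers.
- The arm moves only by the tool jog_arm, never from a script. Its argument "increments" is one flat list of numbers, 7 for each row, row after row: the shift along the tool's x, y, z in mm, then the turn, a rotation vector about the tool's x, y, z in rad, then the opening, from 0 (shut) to 1 (fully open). A call has exactly 5 rows; each row shifts and turns the commanded pose from where the row before left it, along the tool's axes as they then stand; what a row does not reach is not made up. A row lasts 1/10 s, in which the tool goes at most 50 mm and 8.59 degrees, less where a joint would pass 70% of its speed; a pose out of reach is approached as far as the arm can. A call with a gripper value outside its range is refused whole. The fingers move at their own pace and stop on an object; "squeeze" is the grip in N (left out, the last holds). Time passes only in rows, so rows that do not move let the fingers close, or fill a call up. It gives the time, the measured TCP pose, the force, the opening and the grip force at its end, in the units of the state.
- manip.state(): the state, without advancing time (a new reading comes with each control period).
- manip.grab_frame(name): name is "scene" or "top"; returns the picture (400x640x3 uint8, red, green, blue); there is no depth.
- manip.get_calibration(name): a dict with "vertical_fov" (degrees; the focal length in pixels is half the picture's height over the tangent of half this angle, whatever the lens; pixels are square), "cx", "cy" (the principal point, pixels), "distortion" ([k1, k2, p1, p2, k3] as OpenCV has them; the pictures are not rectified), "view" (4x4, takes a point from world to camera coordinates). Camera axes: x right, y down, z forward; pixel columns grow to the right and rows downward; lengths in mm; the calibration is good to about 2 mm. A picture is of the moment at which its call begins. get_calibration takes no time and is no camera call.
- manip.sign_off(): hands the job in; it is judged then, once.
Trained networks look in the newest picture that a camera, given by its name, has taken for a name from the list of things; names that differ only in an ending like _2 or _b are one class to them, and where a whole thing is asked for, a point or a joint stands for the part that bears it (a point fixed in the world has none). Each returns a list of dicts, best first, with "conf" (0 to 1); they miss things now and then, are a little off and sometimes report something else, mostly with a low value. They report only what shows in the picture. A call takes as long as a camera call. They do not tell look-alikes from the thing itself.
- manip.recognise(camera, query): "at" ([x, y, z] in mm, in world coordinates, good to about 4 mm: the middle of the surface that is visible of it).
- manip.regions_of(camera, query): "region" (400x640 bool, what is visible of it).
The state is a dict: "t": time; "joint_positions": joint angles; "joint_vel": joint speeds; "joint_torque": joint torques, N m; "tcp_pos": TCP position; "ee_rot": TCP orientation; "contact_force": force on the tool from outside, world axes, zero at the start; "ft_torque": the same for the moment, N m; "finger_gap": finger opening in mm; "gripper_force": force on a finger pad.
Only numpy, scipy, OpenCV 4.12 (cv2) and the standard library are available. Lean on these libraries where they do the work, as an engineer would, in place of code of your own. Each camera call takes 0.05 s, during which the arm holds its last target. There are 200 camera calls.

TASK

The spectacle front in the forming mould has set: lift the pawl clear of the ratchet wheel and keep it up until the press has opened all the way, then drop the pawl back into the wheel and let go of it. Draw the mould forward along the bed until its block stands clear in front of the press head, let go of it there, then take it up again and set it down gently, flat inside the empty tray (either way round), and leave it there. Do not disturb the other mould, the spectacle case, the pliers or the bottle.

Things in the scene. Friction and masses are not known exactly. Their poses are not given: they have to be found in the camera images.
- press: Grey cast-iron C-frame ratchet bench press, fixed. Origin on the bench, directly below the ram's axis. Its -x axis is the front, where the mould comes out (towards about world +y, sideways to the robot); y runs along the shaft; z up. Head: x -43 to +145 mm, 84 mm wide, 155 to 245 mm high; ram 28 mm square up to 310 mm high at x = y = 0; column x 85 to 145 mm.
- press_bed (a point): Point on the top of the press's flat bed below the ram's axis, 30 mm above the bench, axes as the press. The bed is 120 mm wide and runs from x -200 to +150 mm; two steel guide strips on it, 6 mm high, stand 70 mm apart (inner faces), from x -195 to +65 mm.
- wheel_mid (a point): Centre of the toothed ratchet wheel, 205 mm above the bench, axes as the press: diameter 100 mm, 14 mm thick, 16 teeth, on the press's +y side in the same plane as the pawl. A black-rimmed hand wheel (diameter 144 mm) is on the same shaft, on the other side of the head.
- drum (a joint): Turn of the shaft with ratchet and hand wheel (rad). 0 = fully back, press open, ram pad 20 mm above the mould; starts at about 1.9 or 2.3, held by the pawl, the sprung pad pressing the mould with 15 to 25 N. While the pawl is clear of the teeth a damped spring turns it back to 0 by itself in about 2 s. A pawl that falls in early catches the next tooth (every 0.39 rad).
- pawl (a joint): Lift angle of the pawl about its pivot (rad). 0 = fully down between two teeth (it starts at 0 to 0.03, wedged by the load); clear of the teeth above 0.11; stop at 0.7. It falls by its own weight when let go. Lifting takes about 3 to 5 N at the grip.
- pawl_grip (a point): Centre of the pawl's black grip bar: 50 mm long (along the press's x), 15 mm wide (y), 17 mm high, about 277 mm above the bench when down, 32 mm above the top of the head. Pinch it from above across its 15 mm width, fingers closing along the press's y. It travels on an arc about pawl_pivot, rising about 14 mm per 0.1 rad.
- pawl_pivot (a point): The pawl's pivot, a fixed pin parallel to the press's y axis, 258 mm above the bench. The grip lies 143 mm from it in the press's -x direction, and is lifted by turning the pawl about the press's +y axis.
- mould_mid (a point): Centre (half-way up) of the forming mould that starts under the ram: a two-part aluminium block 150 mm long (its x), 62 mm wide (its y), 48 mm high (z up), 0.6 to 0.8 kg, lying on the press's bed between the guide strips, axes along the press's, bow handle on its -x end. Its block is clear of the head once drawn 120 mm forward. To lift it, grip it across its 62 mm width at mid length.
- mould_bar (a point): Middle of the cross bar of the mould's bow handle, made for drawing it out: a round steel bar 12 mm thick and 54 mm long along the mould's y, 55 mm out from the mould's -x end face, carried at both ends by 8 mm rods (46 mm free between them), 30 mm above the mould's underside. One finger fits between bar and mould. The heavy mould hangs and swings if lifted by the bar.
- tray_floor (a point): Centre of the inner floor of the empty cooling tray, a shallow steel tray, 170 mm (its x) by 84 mm (its y) inside, walls 10 mm above the floor and 4 mm thick; it is fixed on a wooden board. The floor lies 24 mm above the bench. It may be either of the two like trays.
- mould2_mid (a point): Centre (half-way up) of another mould, like the first, that already lies in the second tray, beside the empty one (tray centres 120 mm apart). Leave it alone.
- case: Black spectacle case, 165 x 64 x 32 mm, lying on the bench; origin at the centre of its underside. Leave it alone.
- pliers: Pliers with black grips, 165 mm long, 15 mm high, lying on the bench; origin at the hinge's underside. Leave them alone.
- bottle: Green bottle with a red cap, 68 mm diameter, 190 mm high; origin at the centre of its base. Leave it alone.
There are look-alikes about, which are no part of the job. Leave any blue or purple look-alike of the part that bears mould_mid alone.

How it is judged (in metres and radians):
On the way, in this order (a step that is already met when the one before it is completed fails the run):
1. the pawl is lifted clear of the teeth and the drum turns back (value of joint pawl above 0.1 rad and value of joint drum below 1.4 rad), for 0.05 s.
2. the drum is turned back all the way, the pawl is down in the wheel again and let go (value of joint drum below 0.12 rad and value of joint pawl below 0.03 rad and contact force between the fingers and pawl below 0.1 N), for 0.2 s.
3. the mould stands on the bed clear in front of the press head, let go (x of mould_mid in the frame of press between -0.19 and -0.108 m and z of mould_mid in the frame of press between 0.048 and 0.064 m and angle between mould_mid's own z axis and vertical below 0.1 rad and contact force between the fingers and mould below 0.1 N), for 0.2 s.
At the end, for the whole second after the job is handed in: The drum is turned fully back (under 0.12 rad), the pawl is down in the wheel (under 0.03 rad), and the mould lies at rest, released, flat (within 0.05 rad) and right way up on the floor of the empty tray, inside its walls (value of joint drum below 0.12 rad and value of joint pawl below 0.03 rad and x of mould_mid in the frame of tray_floor between -0.014 and 0.014 m and y of mould_mid in the frame of tray_floor between -0.015 and 0.015 m and z of mould_mid in the frame of tray_floor between 0.021 and 0.027 m and angle between mould_mid's own z axis and vertical below 0.05 rad and velocity of joint drum below 0.05 rad/s and linear speed of mould below 0.02 m/s); the robot touches nothing.
It fails at once if the mould is dropped or banged into the tray (faster than 0.35 m/s within the last 20 mm) (distance between mould_mid and tray_floor below 0.044 m and linear speed of mould above 0.35 m/s).
It fails at once if the other mould is moved by more than 15 mm (distance of mould2_mid from where it was at the start of the episode above 0.015 m).
It fails at once if the spectacle case is moved by more than 20 mm (distance of case from where it was at the start of the episode above 0.02 m).
It fails at once if the pliers are moved by more than 20 mm (distance of pliers from where it was at the start of the episode above 0.02 m).
It fails at once if the bottle is moved by more than 20 mm (distance of bottle from where it was at the start of the episode above 0.02 m).
It also fails if it takes over 67 s, if anything falls off the work surface, if the arm or the gripper's body presses on something with over 40 N, if the wrist force passes 120 N, or if a joint passes its speed limit or range.

## Working session

There is one attempt and no reset: what is moved stays moved. The work goes in short steps, Python scripts to look and compute and a tool call to move; the robot and the scene stay as the last step left them, time stands still between calls to the robot, and variables do not carry over. Pictures are saved under pics/ and viewed, at most 10 in all, crops included, and the job is handed in when it is done.

Besides the shell and the picture viewer there is one more tool, called after "Call:" as a command line: name --argument value ..., lists and objects as JSON in quotes. jog_arm: Moves the arm, as the interface text tells. Its arguments: {"type":"object","properties":{"increments":{"type":"array","items":{"type":"number"}},"squeeze":{"type":"number"}},"required":["increments"]}

```bash
mkdir -p pics
python3 - <<'E'
from rig import manip as m
import cv2,numpy as np
for c in("scene","top"):
    f=m.grab_frame(c);cv2.imwrite(f"pics/{c}0.png",f[:,:,::-1])
    k=m.get_calibration(c);print(c,k["vertical_fov"],k["cx"],k["cy"],k["distortion"]);print(np.round(k["view"],3).tolist())
    for q in["press","press_bed","wheel_mid","pawl_grip","pawl","mould_mid","mould_bar","tray_floor","mould2_mid","case","pliers","bottle"]:
        try:
            print(q,[(np.round(d["at"],0).tolist(),round(d["conf"],2)) for d in m.recognise(c,q)[:4]])
        except Exception as e:print(q,e)
print(m.state())
E
```

```text
scene 46.69487394661702 316.42749498424905 195.562676281841 [-0.1039987  0.         0.         0.         0.       ]
[[-0.667, 0.745, 0.011, 330.041], [0.58, 0.528, -0.62, -155.834], [-0.468, -0.407, -0.785, 1686.006], [0.0, 0.0, 0.0, 1.0]]
press [([552.0, -97.0, 186.0], 0.63)]
press_bed [([551.0, -98.0, 190.0], 0.7)]
wheel_mid [([553.0, -96.0, 191.0], 0.73)]
pawl_grip [([592.0, -144.0, 274.0], 0.82)]
pawl [([591.0, -134.0, 278.0], 0.5), ([550.0, -97.0, 191.0], 0.22)]
mould_mid [([555.0, -59.0, 74.0], 0.94), ([225.0, 295.0, 47.0], 0.92), ([181.0, -288.0, 45.0], 0.64), ([551.0, 279.0, 77.0], 0.58)]
mould_bar [([177.0, -288.0, 44.0], 0.92), ([554.0, -60.0, 73.0], 0.84), ([224.0, 296.0, 48.0], 0.58), ([534.0, 388.0, 22.0], 0.45)]
tray_floor [([534.0, 386.0, 21.0], 0.65), ([555.0, -97.0, 192.0], 0.4)]
mould2_mid [([553.0, 277.0, 74.0], 0.72)]
case [([761.0, 109.0, 29.0], 0.69), ([580.0, -415.0, 108.0], 0.46)]
pliers []
bottle [([582.0, -416.0, 110.0], 0.85)]
top 43.88078377336221 317.92998592069114 195.5228402321574 [0.01286599 0.         0.         0.         0.        ]
[[0.022, -1.0, 
[... 826 characters left out ...]
,  0.61492347, -0.0125683 ,  1.42338462,  0.00806198,
        1.1033595 , -0.04040759]), 'joint_vel': array([-1.56984696e-04,  8.85895656e-04,  3.07665401e-04, -8.17886746e-04,
        4.99907810e-05,  3.64194698e-04, -1.04963733e-03]), 'joint_torque': array([-3.05956355e-04, -4.58823431e+01,  2.08740653e-01, -1.66034764e+01,
       -6.10683183e-02,  1.33568430e-02,  5.47305808e-05]), 'tcp_pos': array([263.11580255, 594.35431992, 218.63015781]), 'ee_rot': array([-6.49961152e-01, -3.07356441e+00,  2.38330305e-05]), 'contact_force': array([ 0.54159593, -0.27388725, -0.40190788]), 'ft_torque': array([-0.03082377, -0.01857222,  0.02279446]), 'gripper_force': 0.0, 'finger_gap': 93.23858763556004}
```

View pics.

View pics/scene0.png

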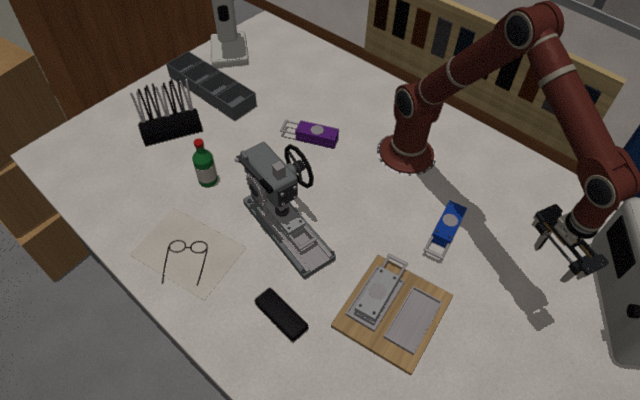

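View pics/top0.png

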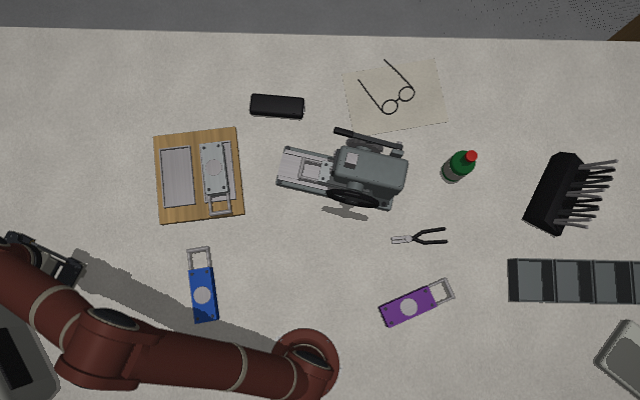

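Scene: the silver moulds are at top (312,170), in the press, and at top (217,170), in the tray. The blue one at (202,290) and the purple one at (415,302) are look-alikes. The one in the press, on the bed under the ram, is the one meant. The empty tray is at (177,177). I'll confirm this in one enlarged crop.

Run:
```python
import cv2
a=cv2.imread("pics/top0.png")[115:235,140:420]
b=cv2.resize(a[:, 130:],None,fx=5.2,fy=4.9,interpolation=2)
b=cv2.resize(cv2.imread("pics/top0.png")[120:220,270:410],None,fx=5.6,fy=5.6,interpolation=2);cv2.imwrite("pics/c1.png",b)
b=cv2.resize(cv2.imread("pics/top0.png")[122:230,145:253],None,fx=5.5,fy=5.5,interpolation=2);cv2.imwrite("pics/c2.png",b)
```

```text
(no output)
```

View pics/c1.png

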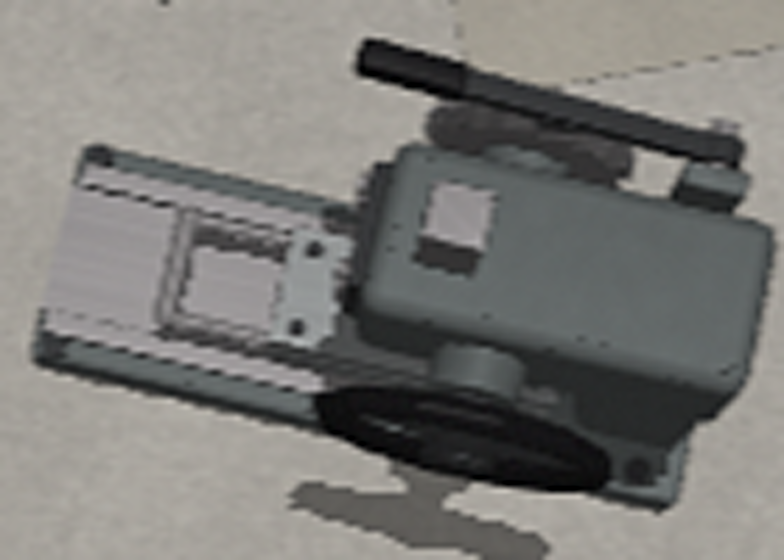

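View pics/c2.png

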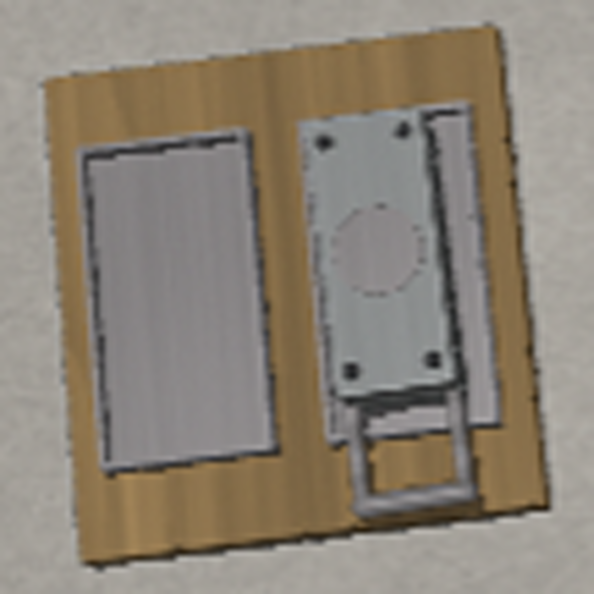

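The crops show the press mould on the bed with its bar at c1 (177,270), the pawl grip at c1 (412,66), the empty tray at c2 with its rim corners, and the neighbouring tray holding mould2. Next I turn these pixels into poses.

```bash
cat > h.py <<'E'
from rig import manip as m
import cv2,numpy as np
def px(cam,uv,z):
    k=m.get_calibration(cam);V=np.array(k["view"]);f=200/np.tan(np.radians(k["vertical_fov"]/2))
    K=np.array([[f,0,k["cx"]],[0,f,k["cy"]],[0,0,1]])
    n=cv2.undistortPoints(np.array([[uv]],float),K,np.array(k["distortion"]))[0,0]
    R,t=V[:3,:3],V[:3,3];c=-R.T@t;d=R.T@np.array([n[0],n[1],1])
    return (c+d*(z-c[2])/d[2])
def proj(cam,P):
    k=m.get_calibration(cam);V=np.array(k["view"]);f=200/np.tan(np.radians(k["vertical_fov"]/2))
    K=np.array([[f,0,k["cx"]],[0,f,k["cy"]],[0,0,1]])
    return cv2.projectPoints(np.array(P,float),cv2.Rodrigues(V[:3,:3])[0],V[:3,3],K,np.array(k["distortion"]))[0][:,0]
E
python3 - <<'E'
from h import *
c1=lambda u,v:(270+u/5.6-.4,120+v/5.6-.4)
c2=lambda u,v:(145+u/5.5-.4,122+v/5.5-.4)
for n,p,z in[("bedF+y",c1(85,147),30),("bedF-y",c1(35,352),30),("bedR-y",c1(688,490),30),("bar",c1(177,270),64),("bar+",c1(192,212),64),("bar-",c1(165,330),64),
  ("gripF",c1(360,55),285),("gripR",c1(466,76),285),("pivotEnd",c1(740,148),262),("ramtop",c1(462,212),300),("headFR",c1(780,222),245),("headR-",c1(735,385),245),("headF+",c1(405,145),245),("headF-",c1(355,315),245)]:
    print(n,px("top",p,z).round(1)[:2])
t=np.array([px("top",c2(*p),34)[:2] for p in[(80,148),(245,130),(277,452),(104,470)]])
print(t.round(1),t.mean(0),np.linalg.norm(np.roll(t,-1,0)-t,axis=1))
e=(t[0]+t[1]-t[2]-t[3]);print("tray long dir",np.degrees(np.arctan2(e[1],e[0])))
E
```

```text
bedF+y [627.4  73.5]
bedF-y [515.5  96.1]
bedR-y [ 450.1 -247.9]
bar [553.8  21.5]
bar+ [584.8  14.6]
bar- [522.   26.8]
gripF [603.  -63.8]
gripR [ 594.5 -110.7]
pivotEnd [ 571.1 -235.5]
ramtop [ 529.1 -108.6]
headFR [ 541.7 -256.4]
headR- [ 466.2 -235.6]
headF+ [573.5 -86.3]
headF- [494.2 -65. ]
[[608.9 445.2]
 [621.1 357.3]
 [445.8 328.9]
 [434.  419.4]] [527.4674216  387.71531899] [ 88.8300916  177.64239009  91.29906508 176.77636836]
tray long dir 8.788938147584494
```

Run:
```python
from h import *
a=np.radians(-101);X=np.array([np.cos(a),np.sin(a),0]);Y=np.array([-X[1],X[0],0]);O=np.array([533.3,-111.6,0])
P=lambda x,y,z:O+x*X+y*Y+[0,0,z]
L=[]
def rect(f,c): L.append(([f(*q) for q in c],1))
rect(P,[(-200,-60,30),(-200,60,30),(150,60,30),(150,-60,30)])
rect(P,[(-61,52,285.5),(-61,67,285.5),(-11,67,285.5),(-11,52,285.5)])
rect(P,[(-140.6,-32,66),(-140.6,22,66),(-128.6,22,66),(-128.6,-32,66)])
rect(P,[(-79.6,-36,78),(-79.6,26,78),(-43,26,78),(-43,-36,78)])
b=np.radians(8.9);T=np.array([527.5,387.7,34.]);u=np.array([np.cos(b),np.sin(b),0]);v=np.array([-u[1],u[0],0])
rect(lambda x,y:T+x*u+y*v,[(-89,-46),(-89,46),(89,46),(89,-46)])
im=cv2.resize(cv2.imread("pics/scene0.png")[140:380,230:470],None,fx=2.5*1.0,fy=2.5,interpolation=2)
for c,_ in L:
    q=((proj("scene",c)-[230,140]+.5)*2.5).astype(int);cv2.polylines(im,[q],True,(0,0,255),1)
cv2.imwrite("pics/o1.png",im)
```

```text
(no output)
```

View pics/o1.png

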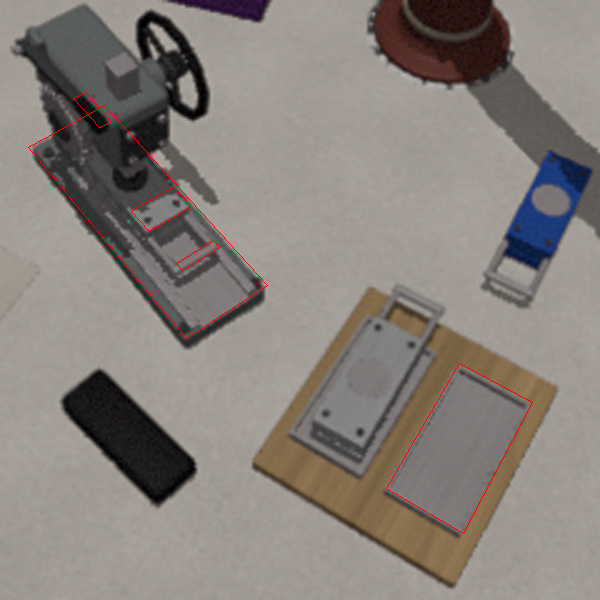

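Call:
jog_arm --increments '[-40,-3.5,-24,0,0,0.067,0.5,-40,-3.5,-24,0,0,0.067,0.5,-40,-3.5,-24,0,0,0.067,0.5,-40,-3.5,-24,0,0,0.067,0.5,-40,-3.5,-20,0,0,0.067,0.5]'

```text
t: 1.8
tcp_pos: [425.1, 474.4, 336.1]
ee_rot: [1.157, 2.92, 0.002]
contact_force: [1.2, 0.7, -0.2]
finger_gap: 57.5
gripper_force: 0.0
```

Call:
jog_arm --increments '[-42,-3.5,0,0,0,0.067,0.5,-42,-3.5,0,0,0,0.067,0.5,-42,-3.5,0,0,0,0.067,0.5,-42,-3.5,0,0,0,0.067,0.5,-42,-3.5,0,0,0,0.067,0.5]'

```text
t: 2.3
tcp_pos: [543.3, 300.9, 334.6]
ee_rot: [1.628, 2.687, 0.0]
contact_force: [0.5, -0.0, -0.0]
finger_gap: 46.7
gripper_force: 0.0
```

Call:
jog_arm --increments '[-42,-3.5,0,0,0,0.067,0.5,-42,-3.5,0,0,0,0.067,0.5,-42,-3.5,0,0,0,0.067,0.5,-42,-3.5,0,0,0,0.067,0.5,-42,-3.5,0,0,0,0.067,0.5]'

```text
t: 2.8
tcp_pos: [598.1, 98.5, 334.6]
ee_rot: [2.053, 2.378, 0.0]
contact_force: [1.1, 0.7, 0.0]
finger_gap: 46.6
gripper_force: 0.0
```

Call:
jog_arm --increments '[-42,-3.5,0,0,0,0.067,0.5,-42,-3.5,0,0,0,0.067,0.5,-42,-3.5,0,0,0,0.067,0.5,-42,-3.5,0,0,0,0.067,0.5,0,0,0,0,0,0,0.5]'

```text
t: 3.3
tcp_pos: [590.2, -77.2, 335.4]
ee_rot: [2.361, 2.066, -0.007]
contact_force: [-0.3, 0.4, -0.1]
finger_gap: 46.7
gripper_force: 0.0
```

```bash
cat >> h.py <<'E'
from scipy.spatial.transform import Rotation as R
def go(pos,yaw,tilt=0):
    "yaw deg of tool y in world; tilt rad about tool x after"
    s=m.state();r=R.from_rotvec(s["ee_rot"])
    y=np.radians(yaw);ty=np.array([np.cos(y),np.sin(y),0]);tz=np.array([0,0,-1.])
    t=R.from_matrix(np.c_[np.cross(ty,tz),ty,tz])*R.from_euler("y",tilt)
    print("t",round(s["t"],2),"shift",(r.inv().apply(np.array(pos)-s["tcp_pos"])).round(1),"turn",(r.inv()*t).as_rotvec().round(3),"F",s["contact_force"].round(1),"j7",s["joint_positions"].round(2))
E
python3 -c "
from h import *
go([598.7,-87.2,258],-11)"
```

```text
t 3.3 shift [-8.3  9.7 77.5] turn [0.001 0.006 0.059] F [-0.3  0.4 -0.1] j7 [-0.16  0.46  0.41  1.41 -0.18  1.31  0.13]
```

Call:
jog_arm --increments '[-8.3,9.7,0,0.001,0.006,0.059,0.5,0,0,20,0,0,0,0.5,0,0,25,0,0,0,0.5,0,0,22,0,0,0,0.5,0,0,10,0,0,0,0.5]'

```text
t: 3.8
tcp_pos: [599.6, -75.5, 255.4]
ee_rot: [-2.402, -2.012, -0.003]
contact_force: [-0.5, 0.4, -0.2]
finger_gap: 46.4
gripper_force: 0.0
```

Run:
```python
from h import *
go([598.7,-87.2,258],-11)
a=m.grab_frame("scene");b=m.grab_frame("top")
g=lambda P,c,n:tuple(int(v) for v in proj(c,[P])[0])
def crop(f,c):
    u,v=g([598,-87,277],c,0);return cv2.resize(f[v-45:v+45,u-60:u+60,::-1],None,fx=6.6,fy=3.3*2*.5,interpolation=2)
def crop(f,c):
    u,v=g([598,-87,277],c,0);return cv2.resize(f[v-40:v+40,u-50:u+50,::-1],None,fx=3.9*1,fy=3.9,interpolation=2)
cv2.imwrite("pics/g1.png",np.hstack([crop(a,"scene"),crop(b,"top")]))
```

```text
t 3.8 shift [-11.7   1.1  -2.6] turn [-0.005 -0.006  0.015] F [-0.5  0.4 -0.2] j7 [-0.15  0.54  0.4   1.51 -0.23  1.14  0.12]
```

View pics/g1.png

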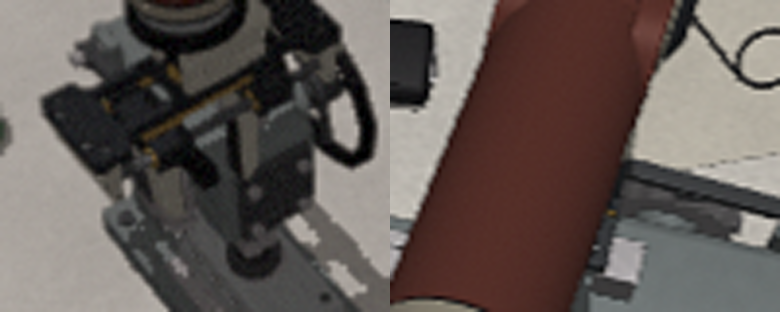

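The left view shows both fingers straddling the black grip's front end at about (205,165). The tool needs about 12 mm more towards the pivot.

Call:
jog_arm --increments '[-11.7,1,-2,0,0,0.015,0.5,0,0,0,0,0,0,0.5,0,0,0,0,0,0,0.1,0,0,0,0,0,0,0.1,0,0,0,0,0,0,0.1]' --squeeze 15

```text
t: 4.4
tcp_pos: [599.7, -88.4, 259.9]
ee_rot: [-2.421, -1.995, -0.007]
contact_force: [-0.6, -0.4, -0.3]
finger_gap: 27.0
gripper_force: 0.0
```

Call:
jog_arm --increments '[0,0,0,0,0,0,0.1,0,0,0,0,0,0,0.1,0,0,0,0,0,0,0.1,0,0,0,0,0,0,0.1,0,0,0,0,0,0,0.1]' --squeeze 25

```text
t: 4.9
tcp_pos: [599.8, -88.4, 259.6]
ee_rot: [-2.422, -1.994, -0.007]
contact_force: [0.9, 0.2, 0.9]
finger_gap: 15.0
gripper_force: 25.0
```

Call:
jog_arm --increments '[-0.3,0,-7,0,0.05,0,0.1,-0.5,0,-7,0,0.05,0,0.1,-1,0,-7,0,0.05,0,0.1,-1,0,-7,0,0.05,0,0.1,0,0,0,0,0,0,0.1]'

```text
t: 5.4
tcp_pos: [599.0, -91.6, 288.6]
ee_rot: [-2.313, -1.904, -0.247]
contact_force: [1.0, 4.0, 0.5]
finger_gap: 15.0
gripper_force: 25.0
```

Call:
jog_arm --increments '[0,0,0,0,0,0,0.1,0,0,0,0,0,0,0.1,0,0,0,0,0,0,0.1,0,0,0,0,0,0,0.1,0,0,0,0,0,0,0.1]'

```text
t: 5.9
tcp_pos: [599.1, -91.2, 287.3]
ee_rot: [-2.312, -1.909, -0.241]
contact_force: [1.4, 4.7, 1.7]
finger_gap: 15.0
gripper_force: 25.0
```

Call:
jog_arm --increments '[0,0,0,0,0,0,0.1,0,0,0,0,0,0,0.1,0,0,0,0,0,0,0.1,0,0,0,0,0,0,0.1,0,0,0,0,0,0,0.1]'

```text
t: 6.4
tcp_pos: [599.1, -91.2, 287.3]
ee_rot: [-2.312, -1.909, -0.241]
contact_force: [1.2, 5.1, 1.1]
finger_gap: 14.7
gripper_force: 25.0
```

Call:
jog_arm --increments '[0,0,0,0,0,0,0.1,0,0,0,0,0,0,0.1,0,0,0,0,0,0,0.1,0,0,0,0,0,0,0.1,0,0,0,0,0,0,0.1]'

```text
t: 6.9
tcp_pos: [599.1, -91.3, 287.3]
ee_rot: [-2.313, -1.909, -0.241]
contact_force: [1.8, 5.3, 2.5]
finger_gap: 14.8
gripper_force: 25.0
```

Call:
jog_arm --increments '[0,0,0,0,0,0,0.1,0,0,0,0,0,0,0.1,0,0,0,0,0,0,0.1,0,0,0,0,0,0,0.1,0,0,0,0,0,0,0.1]'

```text
t: 7.4
tcp_pos: [599.1, -91.2, 287.3]
ee_rot: [-2.313, -1.908, -0.241]
contact_force: [0.2, 5.7, 1.4]
finger_gap: 15.0
gripper_force: 25.0
```

Call:
jog_arm --increments '[0,0,0,0,0,0,0.1,0,0,0,0,0,0,0.1,0,0,0,0,0,0,0.1,0,0,0,0,0,0,0.1,0,0,0,0,0,0,0.1]'

```text
t: 7.9
tcp_pos: [599.1, -91.2, 287.3]
ee_rot: [-2.313, -1.909, -0.241]
contact_force: [1.4, 5.6, 1.0]
finger_gap: 15.0
gripper_force: 25.0
```

Run:
```python
from h import *
go([599.8,-88.4,259.6],-11)
a=m.grab_frame("scene");o=cv2.imread("pics/scene0.png")
f=lambda i:cv2.resize(i[125:225,230:330],None,fx=3.9,fy=3.9,interpolation=2)
cv2.imwrite("pics/g2.png",np.hstack([f(o),f(a[:,:,::-1])]))
```

```text
t 7.9 shift [-2.9  0.2 27.7] turn [-0.001 -0.209  0.001] F [1.4 5.6 1. ] j7 [ 0.02  0.51  0.33  1.47 -0.39  1.24  0.27]
```

View pics/g2.png

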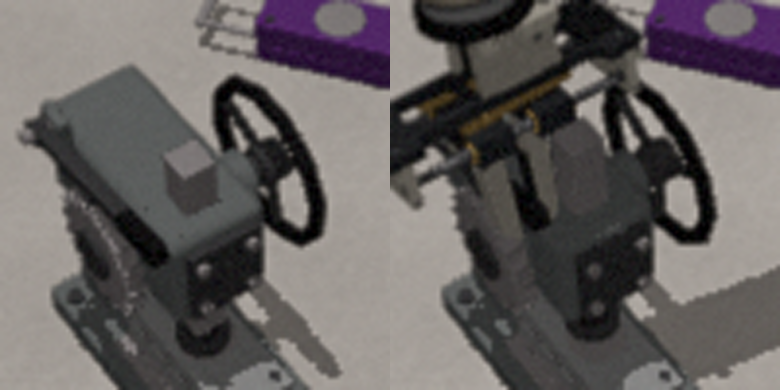

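The right picture shows the ram risen and the pad up, so the press has opened. I'll wait a little longer, then lower the pawl and let it go.

Call:
jog_arm --increments '[0,0,0,0,0,0,0.1,0,0,0,0,0,0,0.1,0,0,0,0,0,0,0.1,0,0,0,0,0,0,0.1,0,0,0,0,0,0,0.1]'

```text
t: 8.45
tcp_pos: [599.1, -91.2, 287.3]
ee_rot: [-2.312, -1.909, -0.241]
contact_force: [1.5, 4.7, 0.8]
finger_gap: 14.9
gripper_force: 25.0
```

Call:
jog_arm --increments '[0,0,0,0,0,0,0.1,0.8,0,7,0,-0.05,0,0.1,0.7,0,7,0,-0.05,0,0.1,0.5,0,7,0,-0.05,0,0.1,0.3,0,6.5,0,-0.05,0,0.1]'

```text
t: 8.95
tcp_pos: [599.8, -88.4, 259.7]
ee_rot: [-2.424, -1.996, -0.002]
contact_force: [1.8, 0.8, -1.4]
finger_gap: 14.6
gripper_force: 25.0
```

Call:
jog_arm --increments '[0,0,0,0,0,0,0.1,0,0,0,0,0,0,0.1,0,0,0,0,0,0,0.5,0,0,0,0,0,0,0.5,0,0,0,0,0,0,0.5]'

```text
t: 9.45
tcp_pos: [599.3, -88.5, 260.3]
ee_rot: [-2.422, -1.993, -0.005]
contact_force: [-0.0, -0.2, -0.2]
finger_gap: 34.1
gripper_force: 0.0
```

Call:
jog_arm --increments '[0,0,0,0,0,0,0.5,0,0,0,0,0,0,0.5,0,0,0,0,0,0,0.5,0,0,-20,0,0,0,0.5,0,0,-25,0,0,0,0.5]'

```text
t: 9.95
tcp_pos: [598.8, -87.7, 304.6]
ee_rot: [-2.419, -1.993, -0.002]
contact_force: [-0.8, 1.2, -0.1]
finger_gap: 46.7
gripper_force: 0.0
```

Call:
jog_arm --increments '[0,0,-30,0,0,0,0.5,20,-15,-10,0,-0.05,0,0,30,-25,0,0,-0.05,0,0,32,-25,0,0,0,0,0,0,0,0,0,0,0,0]' --squeeze 10

```text
t: 10.45
tcp_pos: [550.0, 12.4, 340.6]
ee_rot: [2.37, 1.976, -0.11]
contact_force: [0.8, -0.5, 0.3]
finger_gap: 18.8
gripper_force: 0.0
```

Call:
jog_arm --increments '[0,0,0,0,0,0,0,0,0,0,0,0,0,0,0,0,0,0,0,0,0,0,0,0,0,0,0,0,0,0,0,0,0,0,0]'

```text
t: 10.95
tcp_pos: [551.7, 3.5, 341.1]
ee_rot: [2.38, 1.956, -0.114]
contact_force: [0.2, 0.2, -0.6]
finger_gap: 0.5
gripper_force: 0.0
```

Run:
```python
from h import *
go([551.8,4,130],-11,-0.1)
go([551.8,4,46],-11,-0.1)
a=m.grab_frame("scene")
cv2.imwrite("pics/g3.png",cv2.resize(a[130:270,230:370,::-1],None,fx=4.2,fy=4.2,interpolation=2))
```

```text
t 10.95 shift [2.040e+01 2.000e-01 2.101e+02] turn [-0.002 -0.006 -0.003] F [ 0.2  0.2 -0.6] j7 [-0.39  0.4   0.44  1.5  -0.08  1.3  -0.15]
t 10.95 shift [ 28.3   0.4 293.7] turn [-0.002 -0.006 -0.003] F [ 0.2  0.2 -0.6] j7 [-0.39  0.4   0.44  1.5  -0.08  1.3  -0.15]
```

View pics/g3.png

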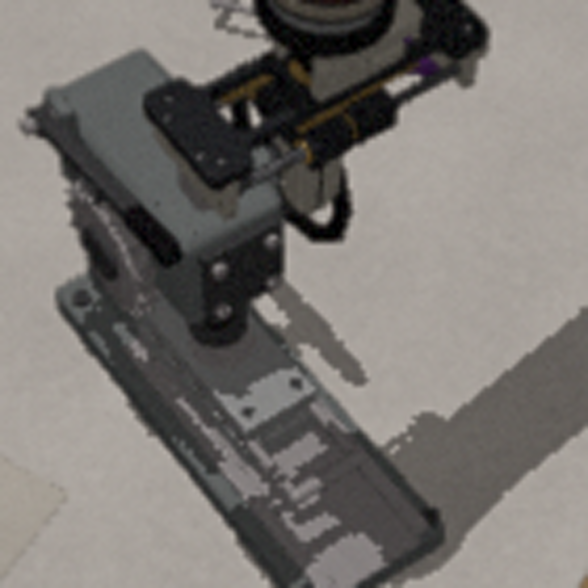

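The picture shows the pawl resting down on its wheel and the ram up. The mould's bar is free at around (320,500), in shadow. Next I descend into the bow.

Call:
jog_arm --increments '[4,0,42,0,0,0,0,4,0,42,0,0,0,0,4,0,42,0,0,0,0,4,0,42,0,0,0,0,4.4,0,42,0,0,0,0]'

```text
t: 11.5
tcp_pos: [551.7, 4.9, 128.8]
ee_rot: [2.378, 1.958, -0.112]
contact_force: [1.1, 0.4, -0.3]
finger_gap: 0.3
gripper_force: 0.0
```

Call:
jog_arm --increments '[0,0,0,0,0,0,0,0,0,0,0,0,0,0,0,0,0,0,0,0,0,0,0,0,0,0,0,0,0,0,0,0,0,0,0]'

```text
t: 12.0
tcp_pos: [552.5, 5.1, 132.0]
ee_rot: [2.377, 1.957, -0.108]
contact_force: [-0.9, 0.1, -0.9]
finger_gap: 0.3
gripper_force: 0.0
```

Run:
```python
from h import *
go([551.8,4,46],-11,-0.1)
a=m.grab_frame("scene")
cv2.imwrite("pics/g4.png",cv2.resize(a[150:290,250:390,::-1],None,fx=4.2,fy=4.2,interpolation=2))
```

```text
t 12.0 shift [ 6.7 -0.7 85.7] turn [ 0.002 -0.007 -0.001] F [-0.9  0.1 -0.9] j7 [-0.34  0.6   0.38  1.81 -0.17  0.79 -0.1 ]
```

View pics/g4.png

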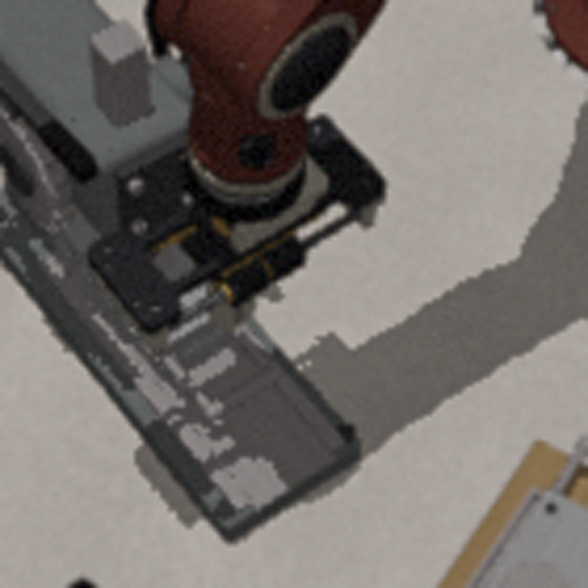

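The fingers are above the bow gap, with the gripper in front of the head. I'll descend in steps and watch the force.

Call:
jog_arm --increments '[1.5,-0.2,15,0,0,0,0,1.5,-0.2,15,0,0,0,0,1,-0.2,13,0,0,0,0,0,0,0,0,0,0,0,0,0,0,0,0,0,0]'

```text
t: 12.55
tcp_pos: [550.9, 5.1, 87.2]
ee_rot: [2.378, 1.958, -0.113]
contact_force: [-0.2, 0.3, -0.1]
finger_gap: 0.3
gripper_force: 0.0
```

Call:
jog_arm --increments '[1,0,14,0,0,0,0,1,0,14,0,0,0,0,0.7,0,13,0,0,0,0,0,0,0,0,0,0,0,0,0,0,0,0,0,0]'

```text
t: 13.05
tcp_pos: [550.8, 3.9, 46.2]
ee_rot: [2.378, 1.958, -0.113]
contact_force: [0.4, -0.4, -0.2]
finger_gap: 0.3
gripper_force: 0.0
```

Run:
```python
from h import *
go([551.8,4,46],-11,-0.1)
for c in("scene","top"):
  for q in("mould_mid","mould_bar"):
    print(c,q,[(np.round(d["at"],0).tolist(),round(d["conf"],2)) for d in m.recognise(c,q)[:4]] if m.grab_frame(c) is not None else 0)
```

```text
t 13.05 shift [0.3 1.  0.1] turn [-0.001 -0.006 -0.001] F [ 0.4 -0.4 -0.2] j7 [-0.3   0.73  0.33  1.87 -0.22  0.61 -0.07]
scene mould_mid [([225.0, 293.0, 46.0], 0.78), ([554.0, -87.0, 76.0], 0.57), ([195.0, -320.0, 49.0], 0.57)]
scene mould_bar [([193.0, -317.0, 46.0], 0.74), ([553.0, -90.0, 75.0], 0.64), ([223.0, 297.0, 48.0], 0.6)]
top mould_mid [([198.0, 288.0, 50.0], 0.88), ([523.0, -52.0, 78.0], 0.61), ([170.0, -301.0, 47.0], 0.59)]
top mould_bar [([173.0, -291.0, 48.0], 0.71), ([519.0, -54.0, 81.0], 0.64)]
```

Call:
jog_arm --increments '[6,0,-0.6,0,0,0,0,10,0,-1,0,0,0,0,12,0,-1.2,0,0,0,0,12,0,-1.2,0,0,0,0,12,0,-1.2,0,0,0,0]'

```text
t: 13.95
tcp_pos: [560.3, 54.8, 46.3]
ee_rot: [2.378, 1.957, -0.116]
contact_force: [-1.4, -4.0, 0.7]
finger_gap: 0.6
gripper_force: 2.4
```

Call:
jog_arm --increments '[12,0,-1.2,0,0,0,0,12,0,-1.2,0,0,0,0,12,0,-1.2,0,0,0,0,12,0,-1.2,0,0,0,0,10,0,-1,0,0,0,0]'

```text
t: 14.45
tcp_pos: [571.6, 114.3, 46.3]
ee_rot: [2.378, 1.96, -0.113]
contact_force: [-0.8, -3.2, -0.9]
finger_gap: 0.4
gripper_force: 1.9
```

Run:
```python
from h import *
go([576.4,134.5,46],-11,-0.1)
```

```text
t 14.45 shift [20.7  0.8 -1.7] turn [-0.002 -0.006  0.   ] F [-0.8 -3.2 -0.9] j7 [-0.49  0.77  0.35  1.76 -0.24  0.7  -0.23]
```

Call:
jog_arm --increments '[10,0,-1,0,0,0,0,7,0,-0.7,0,0,0,0,4,0,-0.4,0,0,0,0,0,0,0,0,0,0,0,0,0,0,0,0,0,0]'

```text
t: 14.95
tcp_pos: [576.3, 134.8, 46.9]
ee_rot: [2.378, 1.96, -0.109]
contact_force: [-0.7, -0.5, 0.2]
finger_gap: 0.4
gripper_force: 0.0
```

Call:
jog_arm --increments '[-5,0,0.5,0,0,0,0,-5,0,0.5,0,0,0,0,0,0,0,0,0,0,0,0,0,0,0,0,0,0,0,0,0,0,0,0,0]'

```text
t: 15.45
tcp_pos: [573.9, 123.5, 46.6]
ee_rot: [2.378, 1.959, -0.113]
contact_force: [0.3, 1.0, 0.0]
finger_gap: 0.8
gripper_force: 0.0
```

Call:
jog_arm --increments '[-2,0,-20,0,0,0,0,-2.5,0,-25,0,0,0,0,-2.5,0,-25,0,0,0,0,-2.5,0,-25,0,0,0,0,0,0,0,0,0.1,0,0.9]'

```text
t: 15.95
tcp_pos: [576.3, 129.1, 144.8]
ee_rot: [-2.412, -2.005, -0.021]
contact_force: [0.1, 0.1, -0.8]
finger_gap: 4.9
gripper_force: 0.0
```

Call:
jog_arm --increments '[0,-40,0,0,0,0,1,0,-40,-20,0,0,0,1,0,-40,-20,0,0,0,1,0,-40,-20,0,0,0,1,0,0,0,0,0,0,1]'

```text
t: 16.45
tcp_pos: [412.8, 154.9, 204.0]
ee_rot: [-2.414, -1.998, -0.008]
contact_force: [0.5, 0.5, -0.1]
finger_gap: 43.8
gripper_force: 0.0
```

Run:
```python
from h import *
print(m.state()["tcp_pos"])
for c in("scene","top"):
  f=m.grab_frame(c);cv2.imwrite(f"pics/{c}1.png",f[:,:,::-1])
  for r in m.regions_of(c,"mould_mid")[:5]:
    g=r["region"].astype(np.uint8);ys,xs=np.nonzero(g);(cx,cy),wh,a=cv2.minAreaRect(np.c_[xs,ys].astype(np.float32))
    print(c,round(r["conf"],2),g.sum(),xs.mean().round(),ys.mean().round(),px(c,(xs.mean(),ys.mean()),75).round()[:2])
  print([(np.round(d["at"],0).tolist(),round(d["conf"],2)) for d in m.recognise(c,"mould_mid")[:5]])
```

```text
[412.83371604 154.90102593 204.00176674]
scene 0.93 1418 312.0 249.0 [570.  48.]
scene 0.68 986 313.0 133.0 [ 213. -269.]
scene 0.64 1016 446.0 227.0 [241. 300.]
[([221.0, 295.0, 48.0], 0.84), ([569.0, 45.0, 78.0], 0.68), ([183.0, -288.0, 46.0], 0.68)]
top 0.91 1403 296.0 166.0 [555.  36.]
top 0.76 1396 410.0 305.0 [ 173. -287.]
top 0.59 768 459.0 165.0 [ 571. -433.]
top 0.57 346 192.0 272.0 [250. 316.]
top 0.33 5746 357.0 172.0 [ 544. -139.]
[([170.0, -298.0, 42.0], 0.84), ([242.0, 322.0, 53.0], 0.78), ([555.0, 36.0, 78.0], 0.73)]
```

```bash
cat >> h.py <<'E'
def sil(cam,c,yaw,base):
    "silhouette of mould, centre c (xy), yaw deg of its x axis, underside height"
    a=np.radians(yaw);X=np.array([np.cos(a),np.sin(a),0]);Y=np.array([-X[1],X[0],0]);O=np.array([c[0],c[1],base])
    im=np.zeros((400,640),np.uint8)
    def box(x0,x1,y0,y1,z0,z1):
        q=proj(cam,[O+x*X+y*Y+[0,0,z] for x in(x0,x1) for y in(y0,y1) for z in(z0,z1)])
        cv2.fillConvexPoly(im,cv2.convexHull(np.round(q*16).astype(np.int32)),1,shift=4)
    box(-75,75,-31,31,0,48);box(-136,-124,-27,27,24,36);box(-130,-75,-27,-19,26,34);box(-130,-75,19,27,26,34)
    return im.astype(bool)
def fit(masks,c0,yaw,base,r=20):
    from scipy.optimize import minimize
    for cam,g in list(masks.items())+[("both",0)]:
        ms=masks if cam=="both" else {cam:g}
        f=lambda p:-sum((sil(k,p[:2],yaw,base)&v).sum()/(sil(k,p[:2],yaw,base)|v).sum() for k,v in ms.items())
        best=min((f((c0[0]+i,c0[1]+j)),c0[0]+i,c0[1]+j) for i in range(-r,r+1,3) for j in range(-r,r+1,3))
        o=minimize(f,best[1:],method="Nelder-Mead",options=dict(initial_simplex=np.array(best[1:])+[[0,0],[2,0],[0,2]]))
        print("fit",cam,o.x.round(1),round(o.fun,3))
def masks(c0):
    out={}
    for cam in("scene","top"):
        m.grab_frame(cam);u,v=proj(cam,[[c0[0],c0[1],70]])[0].astype(int)
        for r in m.regions_of(cam,"mould_mid"):
            if r["region"][v,u]: out[cam]=r["region"];break
    return out
E
python3 - <<'E'
from h import *
c=[555,20];M=masks(c);fit(M,c,-101,30)
E
```

```text
fit scene [556.   20.8] -0.85Traceback (most recent call last):
  File "<stdin>", line 2, in <module>
  File "h.py", line 34, in fit
    best=min((f((c0[0]+i,c0[1]+j)),c0[0]+i,c0[1]+j) for i in range(-r,r+1,3) for j in range(-r,r+1,3))
  File "h.py", line 34, in <genexpr>
    best=min((f((c0[0]+i,c0[1]+j)),c0[0]+i,c0[1]+j) for i in range(-r,r+1,3) for j in range(-r,r+1,3))
              ~^^^^^^^^^^^^^^^^^^^
  File "h.py", line 33, in <lambda>
    f=lambda p:-sum((sil(k,p[:2],yaw,base)&v).sum()/(sil(k,p[:2],yaw,base)|v).sum() for k,v in ms.items())
                ~~~^^^^^^^^^^^^^^^^^^^^^^^^^^^^^^^^^^^^^^^^^^^^^^^^^^^^^^^^^^^^^^^^^^^^^^^^^^^^^^^^^^^^^^^
  File "h.py", line 33, in <genexpr>
    f=lambda p:-sum((sil(k,p[:2],yaw,base)&v).sum()/(sil(k,p[:2],yaw,base)|v).sum() for k,v in ms.items())
                     ~~~^^^^^^^^^^^^^^^^^^
  File "h.py", line 27, in sil
    box(-75,75,-31,31,0,48);box(-136,-124,-27,27,24,36);box(-130,-75,-27,-19,26,34);box(-130,-75,19,27,26,34)
                            ~~~^^^^^^^^^^^^^^^^^^^^^^^^
  File "h.py", line 25, in box
    q=proj(cam,[O+x*X+y*Y+[0,0,z] for x in(x0,x1) for y in(y0,y1) for z in(z0,z1)])
  File "h.py", line 10, in proj
    k=m.get_calibration(cam);V=np.array(k["view"]);f=200/np.tan(np.radians(k["vertical_fov"]/2))
ValueError: time passes only in moves, steps and waits
```

```bash
python3 -c "
from h import *
go([555.5,20.3,150],-11)"
```

```text
t 16.95 shift [-103.6  161.3   51. ] turn [-0.002 -0.005 -0.002] F [ 0.2  0.6 -0.3] j7 [-0.69  0.34  0.4   2.02 -0.19  0.82 -0.38]
```

Call:
jog_arm --increments '[-26,40,10,0,0,0,1,-26,40,13,0,0,0,1,-26,40,14,0,0,0,1,-25.6,41.3,14,0,0,0,1,0,0,0,0,0,0,1]'

```text
t: 17.45
tcp_pos: [557.9, 13.4, 148.5]
ee_rot: [2.435, 1.984, 0.001]
contact_force: [-0.7, -0.1, 0.3]
finger_gap: 92.9
gripper_force: 0.0
```

Call:
jog_arm --increments '[0,0,0,0,0,0,1,0,0,0,0,0,0,1,0,0,0,0,0,0,1,0,0,0,0,0,0,1,0,0,0,0,0,0,1]'

```text
t: 17.95
tcp_pos: [554.6, 22.2, 151.1]
ee_rot: [-2.42, -1.996, -0.007]
contact_force: [0.2, -0.0, -0.5]
finger_gap: 93.2
gripper_force: 0.0
```

```bash
python3 -c "
from h import *
go([555.5,20.3,45],-11)"
```

```text
t 17.95 shift [ -2.4   1.3 106.1] turn [-0.001 -0.007  0.001] F [ 0.2 -0.  -0.5] j7 [-0.31  0.57  0.37  1.8  -0.27  0.83 -0.  ]
```

Call:
jog_arm --increments '[-2,1.3,24,0,-0.006,0,1,0,0,24,0,0,0,1,0,0,24,0,0,0,1,0,0,18,0,0,0,1,0,0,10,0,0,0,1]'

```text
t: 18.45
tcp_pos: [554.7, 19.7, 49.3]
ee_rot: [-2.423, -1.997, 0.004]
contact_force: [-0.1, -0.4, 1.3]
finger_gap: 92.6
gripper_force: 0.0
```

Call:
jog_arm --increments '[0,0,6,0,0,0,1,0,0,0,0,0,0,1,0,0,0,0,0,0,0.5,0,0,0,0,0,0,0.5,0,0,0,0,0,0,0.5]' --squeeze 15

```text
t: 18.95
tcp_pos: [556.1, 19.2, 45.3]
ee_rot: [-2.425, -1.997, -0.0]
contact_force: [-0.0, -0.3, -0.1]
finger_gap: 73.5
gripper_force: 0.0
```

Call:
jog_arm --increments '[0,0,0,0,0,0,0.5,0,0,0,0,0,0,0.5,0,0,0,0,0,0,0.5,0,0,0,0,0,0,0.5,0,0,0,0,0,0,0.5]' --squeeze 50

```text
t: 19.45
tcp_pos: [556.3, 19.1, 45.0]
ee_rot: [-2.425, -1.997, -0.0]
contact_force: [0.6, -0.5, 3.4]
finger_gap: 61.5
gripper_force: 50.0
```

Call:
jog_arm --increments '[0,0,-5,0,0,0,0.5,0,0,-15,0,0,0,0.5,0,0,-25,0,0,0,0.5,0,0,-25,0,0,0,0.5,0,0,-25,0,0,0,0.5]' --squeeze 55

```text
t: 19.95
tcp_pos: [552.6, 19.5, 138.5]
ee_rot: [-2.42, -1.994, 0.011]
contact_force: [1.1, -0.2, -7.3]
finger_gap: 61.7
gripper_force: 55.0
```

Call:
jog_arm --increments '[0,0,-20,0,0,0,0.5,0,0,-10,0,0,0,0.5,0,0,0,0,0,0,0.5,0,0,0,0,0,0,0.5,0,0,0,0,0,0,0.5]'

```text
t: 20.45
tcp_pos: [554.2, 19.3, 167.8]
ee_rot: [-2.422, -1.995, 0.007]
contact_force: [-0.2, 0.1, -7.8]
finger_gap: 61.7
gripper_force: 55.0
```

```bash
python3 - <<'E'
from h import *
go([527.5,387.7,170],98.9)
s=m.state();print(s["tcp_pos"],s["ft_torque"],s["finger_gap"])
c=s["tcp_pos"][:2];M=masks(c);print(M.keys(),{k:v.sum() for k,v in M.items()})
np.savez("m.npz",**M)
E
python3 - <<'E'
from h import *
import numpy as np
M=dict(np.load("m.npz"));s=m.state();fit(M,s["tcp_pos"][:2],-101,s["tcp_pos"][2]-15)
E
```

```text
t 20.45 shift [356.4 -96.8  -2. ] turn [-0.005 -0.005 -1.919] F [-0.2  0.1 -7.8] j7 [-0.32  0.55  0.38  1.77 -0.26  0.87 -0.02]
[554.22004793  19.32197065 167.81410154] [-0.13228839  0.06619544  0.02198466] 61.66060879313769
dict_keys([]) {}
fit both [535.3  -0.9] 0.0
```

Call:
jog_arm --increments '[10,-3,0,0,0,0,0.5,20,-5,0,0,0,-0.05,0.5,30,-8,0,0,0,0,0.5,30,-8,0,0,0,0,0.5,30,-8,0,0,0,0,0.5]'

```text
t: 21.15
tcp_pos: [541.8, 146.7, 169.5]
ee_rot: [-2.368, -2.06, 0.0]
contact_force: [-0.1, -0.0, -7.5]
finger_gap: 61.9
gripper_force: 55.0
```

Call:
jog_arm --increments '[30,-8,0,0,0,0,0.5,30,-8,0,0,0,0,0.5,30,-8,0,0,0,0,0.5,30,-8,0,0,0,0,0.5,30,-8,0,0,0,0,0.5]'

```text
t: 21.65
tcp_pos: [522.5, 300.9, 169.4]
ee_rot: [-2.367, -2.061, 0.002]
contact_force: [0.1, 0.3, -7.5]
finger_gap: 62.0
gripper_force: 55.0
```

Call:
jog_arm --increments '[30,-8,0,0,0,0,0.5,25,-7,0,0,0,-0.05,0.5,15,-5,0,0,0,-0.08,0.5,0,0,0,0,0,-0.1,0.5,0,0,0,0,0,-0.1,0.5]'

```text
t: 22.15
tcp_pos: [511.1, 372.5, 169.0]
ee_rot: [-1.989, -2.428, 0.002]
contact_force: [-0.1, -0.2, -7.0]
finger_gap: 61.8
gripper_force: 55.0
```

Call:
jog_arm --increments '[0,0,0,0,0,-0.11,0.5,0,0,0,0,0,-0.11,0.5,0,0,0,0,0,-0.11,0.5,0,0,0,0,0,-0.11,0.5,0,0,0,0,0,-0.11,0.5]'

```text
t: 22.65
tcp_pos: [511.9, 371.1, 169.3]
ee_rot: [-1.258, -2.875, 0.001]
contact_force: [-0.0, 0.4, -7.5]
finger_gap: 61.5
gripper_force: 55.0
```

Call:
jog_arm --increments '[0,0,0,0,0,-0.11,0.5,0,0,0,0,0,-0.11,0.5,0,0,0,0,0,-0.11,0.5,0,0,0,0,0,-0.11,0.5,0,0,0,0,0,-0.11,0.5]'

```text
t: 23.15
tcp_pos: [512.1, 370.9, 169.4]
ee_rot: [-0.431, -3.109, -0.001]
contact_force: [0.3, -0.3, -7.6]
finger_gap: 61.7
gripper_force: 55.0
```

Call:
jog_arm --increments '[0,0,0,0,0,-0.1,0.5,0,0,0,0,0,-0.1,0.5,0,0,0,0,0,-0.1,0.5,0,0,0,0,0,-0.05,0.5,0,0,0,0,0,0,0.5]'

```text
t: 23.65
tcp_pos: [512.5, 370.4, 169.4]
ee_rot: [0.109, -3.137, -0.001]
contact_force: [0.3, 1.0, -7.7]
finger_gap: 61.9
gripper_force: 55.0
```

Run:
```python
from h import *
go([527.5,387.7,170],98.9)
```

```text
t 23.65 shift [-16.2  16.2  -0.6] turn [ 0.001 -0.003 -0.086] F [ 0.3  1.  -7.7] j7 [-0.59  0.64 -0.12  1.54  0.09  0.97  0.91]
```

Call:
jog_arm --increments '[-8,8,0,0,0,-0.05,0.5,-8.2,8.2,0,0,0,-0.036,0.5,0,0,15,0,0,0,0.5,0,0,25,0,0,0,0.5,0,0,25,0,0,0,0.5]'

```text
t: 24.15
tcp_pos: [527.9, 387.9, 104.2]
ee_rot: [0.24, -3.132, -0.002]
contact_force: [0.7, 0.4, -7.7]
finger_gap: 61.7
gripper_force: 55.0
```

Call:
jog_arm --increments '[0,0,25,0,0,0,0.5,0,0,14,0,0,0,0.5,0,0,0,0,0,0,0.5,0,0,0,0,0,0,0.5,0,0,0,0,0,0,0.5]'

```text
t: 24.65
tcp_pos: [529.5, 387.6, 67.5]
ee_rot: [-0.239, 3.131, 0.004]
contact_force: [0.0, -1.1, -7.0]
finger_gap: 61.7
gripper_force: 55.0
```

Run:
```python
from h import *
go([527.5,387.7,39],98.9)
s=m.state();print(s["tcp_pos"])
a=m.grab_frame("scene")[:,:,::-1].copy()
b=m.grab_frame("top")[:,:,::-1].copy()
g=np.radians(8.9);T=np.array([527.5,387.7,34.]);u=np.array([np.cos(g),np.sin(g),0]);v=np.array([-u[1],u[0],0])
o=[]
for n,f in(("scene",a),("top",b)):
    w,h=proj(n,[T])[0].astype(int)-[50,60]
    i=cv2.resize(f[h:h+110,w:w+100],None,fx=4,fy=4,interpolation=2)
    for z,hx,hy in((0,89,46),(s["tcp_pos"][2]-15+48-34,75,31)):
        q=proj(n,[T+x*u+y*v+[0,0,z] for x,y in((-hx,-hy),(-hx,hy),(hx,hy),(hx,-hy))])
        cv2.polylines(i,[((q-[w,h]+.5)*4).astype(int)],True,(0,0,255),1)
    o.append(i)
cv2.imwrite("pics/t1.png",np.hstack(o))
```

```text
t 24.65 shift [ 2.   0.3 28.5] turn [ 0.002  0.002 -0.003] F [ 0.  -1.1 -7. ] j7 [-0.59  0.79 -0.13  1.56  0.13  0.8   0.95]
[529.5115832  387.62190402  67.46573281]
```

View pics/t1.png

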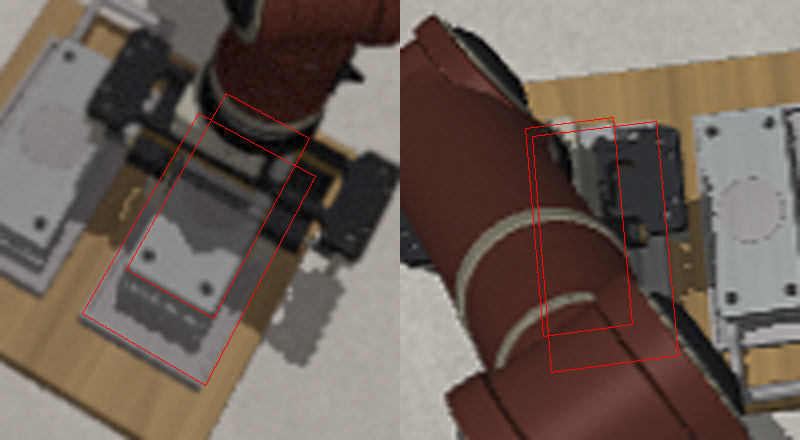

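The left view shows the block's far end on the predicted outline, and the tray rim agrees within about 2 mm. The gripper is clear of mould2, so I lower gently.

Call:
jog_arm --increments '[2,0.3,8,0.002,0.002,-0.003,0.5,0,0,7,0,0,0,0.5,0,0,5,0,0,0,0.5,0,0,3,0,0,0,0.5,0,0,2,0,0,0,0.5]'

```text
t: 25.25
tcp_pos: [526.2, 386.2, 40.0]
ee_rot: [0.243, -3.128, 0.004]
contact_force: [0.1, 0.6, -7.8]
finger_gap: 62.0
gripper_force: 55.0
```

Call:
jog_arm --increments '[0,0,1.5,0,0,0,0.5,0,0,1,0,0,0,0.5,0,0,0.5,0,0,0,0.5,0,0,0,0,0,0,0.5,0,0,0,0,0,0,0.5]'

```text
t: 25.75
tcp_pos: [526.3, 386.3, 39.1]
ee_rot: [0.243, -3.129, 0.003]
contact_force: [-4.4, -2.6, 3.6]
finger_gap: 61.8
gripper_force: 55.0
```

Call:
jog_arm --increments '[0,0,0,0,0,0,0.7,0,0,0,0,0,0,0.8,0,0,0,0,0,0,0.85,0,0,0,0,0,0,0.85,0,0,0,0,0,0,0.85]' --squeeze 5

```text
t: 26.25
tcp_pos: [526.6, 386.6, 37.7]
ee_rot: [0.243, -3.13, 0.002]
contact_force: [0.4, 0.3, 0.0]
finger_gap: 79.0
gripper_force: 0.0
```

Call:
jog_arm --increments '[0,0,-5,0,0,0,0.85,0,0,-15,0,0,0,0.85,0,0,-30,0,0,0,0.85,0,0,-40,0,0,0,0.85,0,0,-40,0,0,0,0.85]'

```text
t: 26.75
tcp_pos: [526.7, 386.6, 170.2]
ee_rot: [0.243, -3.129, 0.002]
contact_force: [2.0, 0.6, -0.1]
finger_gap: 78.8
gripper_force: 0.0
```

Call:
jog_arm --increments '[-40,0,-10,0,0,0,0.85,-40,0,0,0,0,0,0.85,-30,0,0,0,0,0,0.85,0,40,0,0,0,0,0.85,0,40,0,0,0,0,0.85]'

```text
t: 27.25
tcp_pos: [625.6, 481.2, 178.6]
ee_rot: [0.235, -3.132, 0.003]
contact_force: [0.7, 0.6, -0.5]
finger_gap: 79.0
gripper_force: 0.0
```

Call:
jog_arm --increments '[0,40,0,0,0,0,0.85,0,40,0,0,0,0,0.85,0,0,0,0,0,0,0.85,0,0,0,0,0,0,0.85,0,0,0,0,0,0,0.85]'

```text
t: 27.75
tcp_pos: [611.9, 560.2, 178.2]
ee_rot: [0.241, -3.131, 0.004]
contact_force: [0.5, -0.5, -0.5]
finger_gap: 78.9
gripper_force: 0.0
```

```bash
python3 - <<'E'
from h import *
M=masks([527,387]);np.savez("m.npz",**M)
print(list(M),[v.sum() for v in M.values()])
for c in("scene","top"):
  m.grab_frame(c)
  for q in("mould_mid","pawl_grip"):print(c,q,[(np.round(d["at"]).tolist(),round(d["conf"],2)) for d in m.recognise(c,q)[:6]])
s=m.state();print(s["t"],s["tcp_pos"],s["contact_force"])
E
python3 - <<'E'
from h import *
M=dict(np.load("m.npz"))
for k in M:
  for yaw in(6.9,8.9,10.9):print(yaw);fit({k:M[k]},[527,387],yaw,24,12)
E
```

```text
['scene', 'top'] [np.int64(1616), np.int64(1399)]
scene mould_mid [([530.0, 390.0, 70.0], 0.97), ([225.0, 296.0, 43.0], 0.95), ([180.0, -289.0, 48.0], 0.73)]
scene pawl_grip [([592.0, -141.0, 276.0], 0.54)]
top mould_mid [([172.0, -300.0, 46.0], 0.87), ([135.0, 297.0, 52.0], 0.82), ([515.0, 377.0, 73.0], 0.75)]
top pawl_grip [([585.0, -147.0, 276.0], 0.83)]
28.25 [610.77091498 561.53495663 177.1378279 ] [ 0.15039792 -0.20668494 -0.44695101]
6.9
fit scene [522.5 382.6] -0.872
fit both [522.5 382.6] -0.872
8.9Traceback (most recent call last):
  File "<stdin>", line 4, in <module>
  File "h.py", line 34, in fit
    best=min((f((c0[0]+i,c0[1]+j)),c0[0]+i,c0[1]+j) for i in range(-r,r+1,3) for j in range(-r,r+1,3))
  File "h.py", line 34, in <genexpr>
    best=min((f((c0[0]+i,c0[1]+j)),c0[0]+i,c0[1]+j) for i in range(-r,r+1,3) for j in range(-r,r+1,3))
              ~^^^^^^^^^^^^^^^^^^^
  File "h.py", line 33, in <lambda>
    f=lambda p:-sum((sil(k,p[:2],yaw,base)&v).sum()/(sil(k,p[:2],yaw,base)|v).sum() for k,v in ms.items())
                ~~~^^^^^^^^^^^^^^^^^^^^^^^^^^^^^^^^^^^^^^^^^^^^^^^^^^^^^^^^^^^^^^^^^^^^^^^^^^^^^^^^^^^^^^^
  File "h.py", line 33, in <genexpr>
    f=lambda p:-sum((sil(k,p[:2],yaw,base)&v).sum()/(sil(k,p[:2],yaw,base)|v).sum() for k,v in ms.items())
                     ~~~^^^^^^^^^^^^^^^^^^
  File "h.py", line 27, in sil
    box(-75,75,-31,31,0,48);box(-136,-124,-27,27,24,36);box(-130,-75,-27,-19,26,34);box(-130,-75,19,27,26,34)
    ~~~^^^^^^^^^^^^^^^^^^^^
  File "h.py", line 25, in box
    q=proj(cam,[O+x*X+y*Y+[0,0,z] for x in(x0,x1) for y in(y0,y1) for z in(z0,z1)])
  File "h.py", line 10, in proj
    k=m.get_calibration(cam);V=np.array(k["view"]);f=200/np.tan(np.radians(k["vertical_fov"]/2))
ValueError: time passes only in moves, steps and waits
```

Run:
```python
from h import *
import h
C={c:m.get_calibration(c) for c in("scene","top")}
class Q:get_calibration=staticmethod(lambda c:C[c])
h.m=Q
M=dict(np.load("m.npz"))
for y in(6.9,8.9,10.9):print(y);fit(M,[527,387],y,24,12)
fit(M,[527,387],8.9,34,12)
```

```text
6.9
fit scene [522.5 382.6] -0.872
fit top [522.2 385.4] -0.786
fit both [521.  383.8] -1.636
8.9
fit scene [521.8 383.5] -0.912
fit top [521.2 385.7] -0.816
fit both [520.3 383.9] -1.705
10.9
fit scene [521.8 384.2] -0.913
fit top [521.4 388.2] -0.821
fit both [519.7 384.2] -1.714
fit scene [525.3 384.5] -0.903
fit top [519.9 382.8] -0.808
fit both [524.5 383.9] -1.692
```

```bash
python3 -c "
from rig import manip as m
print(m.sign_off())"
```

```text
the job is handed in; nothing more can be done
None
```

The job is handed in, though `sign_off()` returned no verdict: the press opened, the pawl is back down, and the mould was released flat in the empty tray, about 7 mm off centre by my image estimate (limit 14 mm).

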